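# Snug the hold-down screw on the pattern trimming fixture

## Robot

A 6-joint arm with a two-finger parallel gripper is mounted at the origin on the work surface. World frame = base frame: x ahead of the robot, y to its left, z up, the work surface at z = 0. Lengths are in m, angles in rad, forces in N, time in s.
With the tool pointing down it reaches from about 0.375 to 0.9 m from the base axis. Payload 3.1 kg.
Tool frame: the origin (TCP) lies at the very end of the fingers, on their centre line; the grasp point (between the pads) lies 19 mm behind it (manip.hold_point_z is the distance from the TCP to the grasp point, in m); y points along the fingers, z is the direction in which the jaws open and shut, and the axes are right-handed (so a half turn about y gives the same grasp; the last joint's range is limited). The gripper opens to 85 mm and grips with 20 to 120 N. Pads are 22 mm wide; open, the fingers measure 114 mm over their backs; the gripper's body (76 mm by 85 mm) begins 54 mm behind the grasp point. The pads swing forward as they close: fully open they stand 13 mm farther back than shut.
Start: joints at [-1.337, 0.527, 1.433, -0, 1.181, -0.178], TCP at [0.25, -0.573, 0.192] pointing down, gripper open.
Joint ranges: [-3.08, 3.08], [-0.75, 2.2], [0.22, 2.44], [-1.43, 4.57], [0, 2.65], [-2.85, 2.85]. Speed limits (rad/s): [2.79, 2.79, 3.14, 3.14, 3.14, 3.14].

## Interface

Orientations are given as a unit quaternion [x, y, z, w].
In Python, from station import manip, eyes, workorder gives the robot as it stands. The module is installed in compiled form; this text tells all that it offers.
- The arm moves only by the shell command python3 -m jog 'ROWS' [OPENING] [FORCE]. ROWS is JSON, a list of rows, each a list of 2 entries, a list of its own where there are three numbers: the shift along the tool's x, y, z in cm, then the turn about the tool's y in rad. A call has 1 to 20 rows; each row is the pose to reach, as a shift and turn from the pose commanded when the call began, along the tool's axes at that moment; what a row does not reach only later rows make up. A row lasts 1/12 s, in which the tool goes at most 41.7 mm and 7.16 degrees, less where a joint would pass 70% of its speed; a pose out of reach is approached as far as the arm can. A call with a gripper value outside its range is refused whole. OPENING is the finger opening in cm, from 0 to 8.54, set as the call begins (- or left out, the last holds). The fingers move at their own pace and stop on an object; FORCE is the grip in N (left out, the last holds). Time passes only in rows, so rows that repeat a pose let the fingers close. It gives the time, the measured TCP pose, the force and the opening at its end, in the units of the state.
- manip.sense(): the state, without advancing time (a new reading comes with each control period).
- eyes.snapshot(name): name is "scene" or "top" or "wrist"; returns a dict with "frame" (420x560x3 uint8, red, green, blue), "vfov" (degrees; the focal length in pixels is half the picture's height over the tangent of half this angle, whatever the lens; pixels are square), "cx", "cy" (the principal point, pixels), "rvec" (rotation vector, rad) and "tvec" (3), from world to camera coordinates, as OpenCV has them. Camera axes: x right, y down, z forward; pixel columns grow to the right and rows downward; lengths in m; the calibration is good to about 2 mm. A picture is of the moment at which its call begins. There is no depth.
- workorder.sign_off(): hands the job in, once; it reports no verdict.
The state is a dict: "t": time; "q": joint angles; "qd": joint speeds; "tau": joint torques, N m; "tcp_pos": TCP position; "tool_rot": TCP orientation; "force": force on the tool from outside, world axes, zero at the start; "ft_torque": the same for the moment, N m; "finger_gap": opening from 0.0 (shut) to 1.0 (fully open).
Only numpy, scipy, OpenCV 4.12 (cv2) and the standard library are available. Lean on these libraries where they do the work, as an engineer would, in place of code of your own. Each camera call takes 0.05 s, during which the arm holds its last target. There are 200 camera calls.

## Task

The pattern in the trimming fixture is loose. Slacken the jam nut well clear by its lever with the red post (more than half a radian), turn the crank with the yellow post clockwise until the screw's sprung nose bears snugly on the pattern, about 20 N, never so hard that it dents it (50 N), then swing the nut's lever back fully tight without losing that setting. Let go and leave everything else where it is.

Things in the scene. Friction and masses are not known exactly. Their poses are not given: they have to be found in the camera images.
- stand: the fixture's frame, bolted to the table: base plate 190 x 210 x 16 mm, two round columns 82 mm either side (its y) carrying a blue bridge 50 x 200 mm, top at 129 mm. Origin: centre of the base's underside, right below the vertical screw axis; z up.
- spindle: the hold-down screw: a steel crank arm above the nut, on a 16 mm rod through nut and bridge. Origin: on the screw axis, 193 mm above the table at screw angle 0; its x points from the axis to the crank's post. Nothing but the crank is within 60 mm of the axis above the bridge and nut.
- crank_post (a point): on the axis of the crank's upright yellow round post (14 mm across), 30 mm from the screw axis, 193 mm above the table at screw angle 0; the post's top is 12 mm higher, the crank arm's top 20 mm lower. Push the post round sideways or pinch it from above and carry it round.
- screw (a joint): angle of the screw (rad), growing clockwise from above; range -0.3 to 3.4, starts at 0 with the crank along the stand's x axis. Crank and rod sink 6 mm per rad (coarse multi-start thread). Turning takes a steady 0.22 N m (7.3 N at the post) when free, plus 0.006 N m (0.2 N at the post) per newton of nose force. It stays where it is left; with the nut tight it will not turn.
- rod_foot (a point): lower end of the steel rod, on the screw axis. Below it sits the sprung brass nose (18 mm across, its tip 16 mm below this point when free), 73 mm above the table at screw angle 0. The spring gives 1 mm per 8 N: once the nose has met the pattern its force grows by about 48 N per rad turned.
- jam_nut (a joint): angle of the brass jam nut on the bridge, under the crank, turned by its own lever (rad): about 0 tight, growing counter-clockwise from above as it is loosened; stops at -0.05 and 1.2. It clamps the screw below about 0.4, fully near 0; as it bites it may shift the screw by up to 0.05 rad. Turning takes about 0.5 N m, up to 0.8 N m at the tight end (6 to 10 N at the post). It stays where it is left.
- nut_post (a point): on the axis of the upright red round post (16 mm across) at the end of the nut's lever, 85 mm from the screw axis, 163 mm above the table; the post's top is at 176 mm, the lever arm's top (12 mm wide) at 141 mm. With the nut at 0 the lever points 145 degrees counter-clockwise (from above) from the stand's x axis. Grip the post from above or push it sideways.
- nest: low aluminium tray 104 x 74 x 14 mm on the base plate under the screw, holding the cream pattern (90 x 60 mm, two side lugs; fixed in the tray). The pattern's top is about 66 mm above the table, up to 5 mm more or less from piece to piece, unmeasured: contact must be felt. Origin: centre of the tray's underside.
- red_pin: loose steel pin with a red handle, 77 mm long, lying on the stand's base plate on the robot's side; a bystander
- spare_nut: loose brass ring nut, 30 mm across, lying on the base plate's far side; a bystander
- spare_pattern: loose cream pattern block 90 x 60 x 46 mm on the table; a bystander
- screwdriver: yellow-handled screwdriver lying on the table; a bystander
- wrench: steel wrench lying on the table; a bystander (not needed: the nut has its own lever)
- wax_offcut: small cream block 50 x 40 x 30 mm on the table; a bystander
- oil_tin: green can, 60 mm across, 75 mm tall, on the table; a bystander

How it is judged:
By the outcome, as a careful person would: the job done as asked, in the order asked, and still so for the second after the job is handed in, with the robot touching nothing.
It also fails if it takes over 72 s, if anything falls off the work surface, if the arm or the gripper's body presses on something with over 40 N, if the wrist force passes 120 N, or if a joint passes its speed limit or range.

## Working session

There is one attempt and no reset: what is moved stays moved. The work goes in short steps, Python scripts to look and compute and a shell command to move; the robot and the scene stay as the last step left them, time stands still between calls to the robot, and variables do not carry over. Pictures are saved under pics/ and viewed, about 8 in all and at most 12, crops included, and the job is handed in when it is done.

```bash
mkdir -p pics
cat > h.py <<'E'
import numpy as np, cv2
from scipy.spatial.transform import Rotation as R
from station import manip, eyes, workorder
def snap(n,f=None):
    s=eyes.snapshot(n)
    if f: cv2.imwrite('pics/'+f,s['frame'][:,:,::-1])
    return s
def ray(s,u,v):
    f=s['frame'].shape[0]/2/np.tan(np.radians(s['vfov'])/2)
    M=cv2.Rodrigues(np.array(s['rvec'],float))[0]
    d=M.T@np.array([(u-s['cx'])/f,(v-s['cy'])/f,1.]); c=-M.T@np.array(s['tvec'],float).ravel()
    return c,d
def onz(s,u,v,z):
    c,d=ray(s,u,v); return c+d*(z-c[2])/d[2]
def proj(s,p):
    f=s['frame'].shape[0]/2/np.tan(np.radians(s['vfov'])/2)
    M=cv2.Rodrigues(np.array(s['rvec'],float))[0]
    q=M@np.array(p)+np.array(s['tvec'],float).ravel(); return f*q[0]/q[2]+s['cx'],f*q[1]/q[2]+s['cy']
E
python3 - <<'E'
from h import *
a=snap('top','top1.png');b=snap('scene','scene1.png')
print(manip.sense())
for s in(a,b):print(s['vfov'],s['cx'],s['cy'],ray(s,280,210))
E
```

```text
{'t': 0.1, 'q': array([-1.33754533e+00,  5.28415503e-01,  1.43379753e+00,  3.88479532e-05,
        1.18139949e+00, -1.78505150e-01]), 'qd': array([-0.0018745 , -0.00106342, -0.00348401,  0.00042454, -0.00101847,
        0.00297877]), 'tau': array([-5.61433353e-04, -4.43304992e+01, -1.78586340e+01, -2.60135857e-04,
        3.84954576e-03, -4.81137850e-07]), 'tcp_pos': array([ 0.25000031, -0.57202249,  0.19129813]), 'tool_rot': array([-0.14455321,  0.69288893, -0.6914605 ,  0.14453952]), 'force': array([1.01707815, 0.22464396, 0.72738015]), 'ft_torque': array([ 0.04812996,  0.07254733, -0.03651615]), 'finger_gap': 1.0020083743899135}
55.703669889820944 278.90626837615457 212.3586197808825 (array([ 0.53282158, -0.00963297,  1.12001223]), array([ 0.05540459, -0.0012745 , -0.9984846 ]))
44.66782666410434 280.2080394943397 216.31193835488423 (array([ 1.20997023, -0.65531877,  1.09313191]), array([-0.46974884,  0.51630823, -0.71618048]))
```

View pics/top1.png

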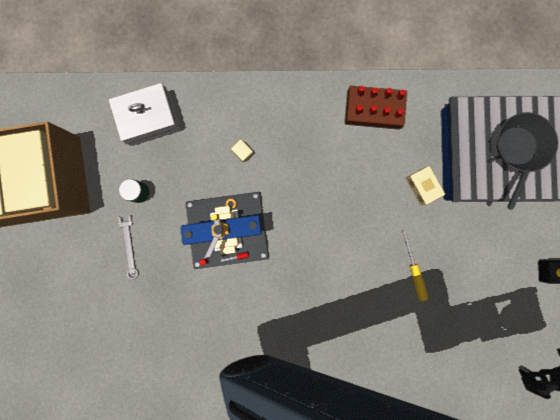

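View pics/scene1.png

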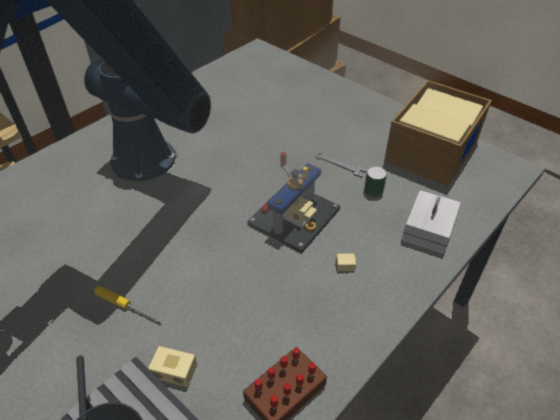

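Top view: the stand is at about (222,230), the blue bridge spans (182-262, 228), and the nut lever runs to the lower left with its red post at about (203,262). Next I'll measure these by colour and take a close crop.

Run:
```python
from h import *
s=snap('top');fr=s['frame'];hsv=cv2.cvtColor(fr,cv2.COLOR_RGB2HSV)
roi=np.zeros(fr.shape[:2],np.uint8);roi[180:280,170:280]=255
def m(lo,hi):return cv2.inRange(hsv,lo,hi)&roi
blue=m((105,150,50),(125,255,255))
c=max(cv2.findContours(blue,0,2)[0],key=cv2.contourArea)
ys,xs=np.nonzero(blue);pts=np.array([onz(s,u,v,.129)[:2] for u,v in zip(xs,ys)],np.float32)
r=cv2.minAreaRect(pts);print('bridge',r, cv2.boxPoints(r))
d=np.cos(0);
red=m((0,150,60),(6,255,255))|m((174,150,60),(180,255,255))
n,l,st,ce=cv2.connectedComponentsWithStats(red)
for i in range(1,n):
  if st[i,4]>5:print('red',ce[i],st[i],onz(s,*ce[i],.176))
yel=m((22,150,120),(34,255,255))
n,l,st,ce=cv2.connectedComponentsWithStats(yel)
for i in range(1,n):
  if st[i,4]>3:print('yel',ce[i],st[i],onz(s,*ce[i],.205))
b=snap('scene')
A=cv2.resize(fr[180:280,170:280],None,fx=5,fy=5,interpolation=2)
B=cv2.resize(b['frame'][140:250,240:350],None,fx=4.5,fy=4.5,interpolation=2)
h=max(A.shape[0],B.shape[0]);o=np.zeros((h,A.shape[1]+B.shape[1],3),np.uint8);o[:A.shape[0],:A.shape[1]]=A;o[:B.shape[0],A.shape[1]:]=B
o=cv2.resize(o,(800,int(h*800/o.shape[1])));print(o.shape)
cv2.imwrite('pics/crop.png',o[:,:,::-1])
```

```text
bridge ((0.5408450365066528, 0.13682037591934204), (0.04889344051480293, 0.19741292297840118), 7.38167667388916) [[0.50391924 0.2315679 ]
 [0.52928257 0.03579109]
 [0.5777708  0.04207285]
 [0.5524075  0.23784967]]
red [242.36111111 255.36111111] [237 252  12   8  72] [0.47839088 0.07902226 0.176     ]
red [202.54761905 261.71428571] [199 259   8   7  42] [0.46411787 0.17321923 0.176     ]
yel [214.45833333 216.70833333] [212 214   6   6  24] [0.56924673 0.14035967 0.205     ]
(382, 800, 3)
```

View pics/crop.png

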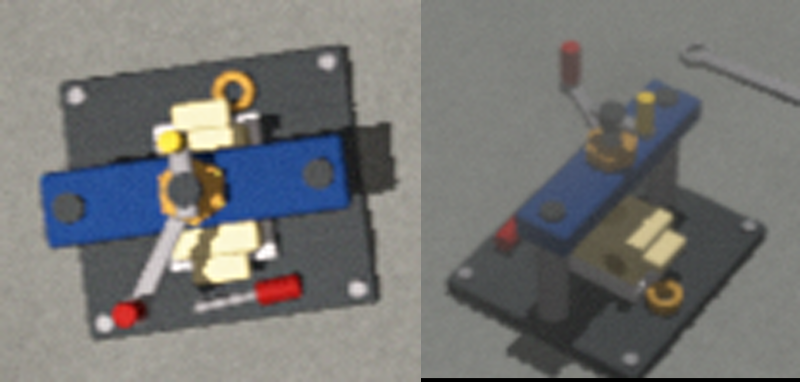

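The crop confirms it: the nut lever points to the lower left and ends in the red post, the crank points up-left to the yellow post, and the axis is at the bridge centre. The red pin lies on the base plate's near side and the ring nut on its far side. Now I'll compute the tool-frame shifts.

```bash
cat >> h.py <<'E'
AX=np.array([.5408,.1368])
def st():
    s=manip.sense();M=R.from_quat(s['tool_rot']).as_matrix()
    ja=np.degrees(np.arctan2(M[1,2],M[0,2]));return s,M,ja
def go(p,ang):
    "shift (cm, tool axes) and turn to bring TCP to p with jaw direction ang deg (mod 180)"
    s,M,ja=st();d=M.T@(np.array(p)-s['tcp_pos'])*100
    print('shift',d.round(2),'turns',[round(float(np.radians(ja-ang+k)),3) for k in(-180,0,180)],'q6',round(s['q'][5],2))
def rep():
    s,M,ja=st();p=s['tcp_pos'];r=p[:2]-AX;a=np.arctan2(r[1],r[0]);F=s['force']
    print('t%.2f tcp'%s['t'],p.round(4),'jaw %.1f ang %.1f r %.1fmm'%(ja,np.degrees(a),1e3*np.hypot(*r)),'F',F.round(1),'Ftan %.2f Frad %.2f'%(-F[0]*np.sin(a)+F[1]*np.cos(a),F[0]*np.cos(a)+F[1]*np.sin(a)),'gap',round(s['finger_gap'],2),'q6 %.2f'%s['q'][5])
if __name__=='__main__':rep()
E
python3 - <<'E'
from h import *
rep();s,M,ja=st();print(M.round(3))
go([.25,-.573,.30],ja);go([.464,.173,.30],64.6)
E
```

```text
t0.20 tcp [ 0.2501 -0.5723  0.1916] jaw -66.4 ang -112.3 r 766.4mm F [ 0.4  0.6 -0.4] Ftan 0.12 Frad -0.67 gap 1.0 q6 -0.18
[[-0.916 -0.     0.4  ]
 [-0.4    0.001 -0.916]
 [-0.    -1.    -0.001]]
shift [  0.03 -10.84   0.05] turns [-3.142, 0.0, 3.142] q6 -0.18
shift [-49.44 -10.75 -59.75] turns [-5.428, -2.286, 0.855] q6 -0.18
```

```bash
python3 -m jog '[[[0,-10.8,0],0],[[0,-10.8,0],0],[[0,-10.8,0],0],[[-10,-10.8,-15],-0.3],[[-20,-10.8,-24],-0.6],[[-49.4,-10.8,-59.7],-2.286],[[-49.4,-10.8,-59.7],-2.286],[[-49.4,-10.8,-59.7],-2.286],[[-49.4,-10.8,-59.7],-2.286],[[-49.4,-10.8,-59.7],-2.286],[[-49.4,-10.8,-59.7],-2.286],[[-49.4,-10.8,-59.7],-2.286],[[-49.4,-10.8,-59.7],-2.286],[[-49.4,-10.8,-59.7],-2.286],[[-49.4,-10.8,-59.7],-2.286],[[-49.4,-10.8,-59.7],-2.286],[[-49.4,-10.8,-59.7],-2.286],[[-49.4,-10.8,-59.7],-2.286],[[-49.4,-10.8,-59.7],-2.286],[[-49.4,-10.8,-59.7],-2.286]]' 3
python3 - <<'E'
from h import *
rep();go([.464,.173,.25],64.6)
s=snap('wrist','w1.png')
for p in([.4641,.1732,.176],[.5408,.1368,.19],[.569,.1404,.205]):print(proj(s,p))
E
```

```text
t: 1.87
tcp_pos: [0.4451, 0.1102, 0.3004]
tool_rot: [0.676, -0.208, 0.209, -0.676]
force: [1.4, -0.2, 0.7]
finger_gap: 0.352
t1.87 tcp [0.4451 0.1102 0.3004] jaw 55.7 ang -164.5 r 99.3mm F [ 1.4 -0.2  0.7] Ftan 0.57 Frad -1.31 gap 0.35 q6 -0.97
shift [-1.98  5.03  6.25] turns [-3.297, -0.155, 2.987] q6 -0.97
(np.float64(343.2756610405438), np.float64(166.97956530697485))
(np.float64(353.6841567933752), np.float64(250.6718134085037))
(np.float64(374.37041284824943), np.float64(276.6506030945766))
```

View pics/w1.png

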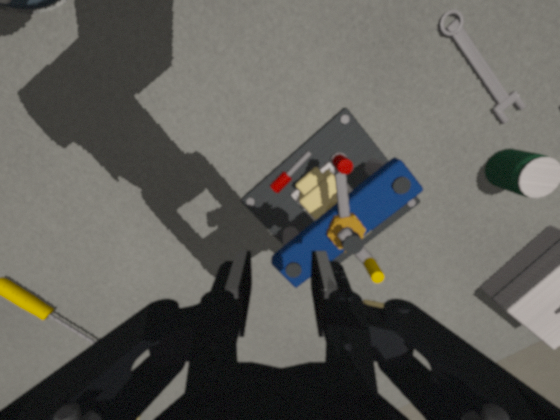

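The wrist view shows the red post at about (344,165), the yellow post at about (374,270) and the hub at about (352,240). These agree with my projections, so I'll move over the red post.

```bash
python3 -m jog '[[[-2,5,6.25],-0.155],[[-2,5,6.25],-0.155],[[-2,5,6.25],-0.155],[[-2,5,6.25],-0.155],[[-2,5,6.25],-0.155]]'
python3 - <<'E'
from h import *
rep();go([.464,.173,.150],64.6)
s=snap('wrist','w2.png');fr=s['frame'];hsv=cv2.cvtColor(fr,cv2.COLOR_RGB2HSV)
red=cv2.inRange(hsv,(0,150,60),(6,255,255))|cv2.inRange(hsv,(174,150,60),(180,255,255))
n,l,t,ce=cv2.connectedComponentsWithStats(red)
for i in range(1,n):
  if t[i,4]>30:print('red',ce[i],t[i],onz(s,*ce[i],.17))
yel=cv2.inRange(hsv,(22,150,120),(32,255,255))
n,l,t,ce=cv2.connectedComponentsWithStats(yel)
for i in range(1,n):
  if t[i,4]>30:print('yel',ce[i],t[i],onz(s,*ce[i],.2))
E
```

```text
t: 2.33
tcp_pos: [0.4641, 0.1704, 0.2502]
tool_rot: [0.69, -0.158, 0.158, -0.689]
force: [0.1, 1.2, 0.9]
finger_gap: 0.355
t2.33 tcp [0.4641 0.1704 0.2502] jaw 64.2 ang 156.4 r 83.7mm F [0.1 1.2 0.9] Ftan -1.15 Frad 0.42 gap 0.35 q6 -0.99
shift [-0.12 10.02  0.24] turns [-3.148, -0.007, 3.135] q6 -0.99
red [284.24477612 194.90447761] [276 183  17  24 335] [0.46271236 0.17548833 0.17      ]
red [230.17586207 197.43448276] [219 187  24  21 290] [0.44436937 0.1321807  0.17      ]
yel [305.20761246 323.43944637] [297 304  15  34 289] [0.56905757 0.14478211 0.2       ]
```

View pics/w2.png

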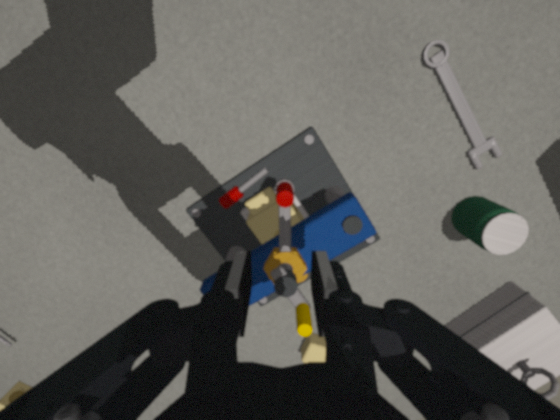

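The red post at (284,195) sits under and between the fingers, at about (0.463, 0.175). I'll descend astride it.

```bash
python3 -m jog '[[[0,4,0.1],0],[[0,8,0.1],0],[[0,10,0.1],0],[[0,10,0.1],0],[[0,10,0.1],0]]' 2.4 30
python3 h.py
python3 - <<'E'
from h import *
snap('wrist','w3.png')
E
```

```text
t: 2.8
tcp_pos: [0.465, 0.1705, 0.1507]
tool_rot: [0.689, -0.158, 0.158, -0.689]
force: [0.1, 0.6, -0.4]
finger_gap: 0.284
t2.80 tcp [0.465  0.1705 0.1507] jaw 64.1 ang 156.0 r 83.0mm F [ 0.1  0.6 -0.4] Ftan -0.58 Frad 0.10 gap 0.28 q6 -0.99
```

View pics/w3.png

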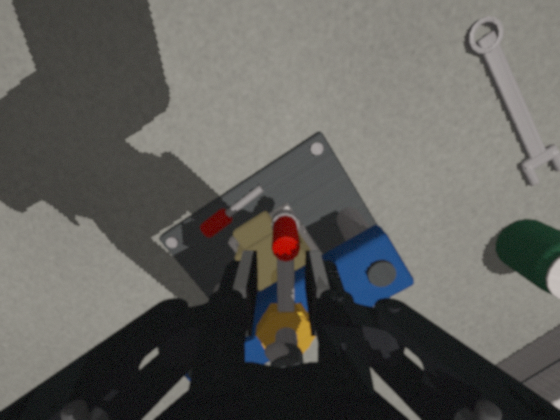

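Run:
```python
from h import *
s=snap('wrist');g,M,ja=st();p=g['tcp_pos']
for z in(.150,.163,.176):print(z,proj(s,[p[0],p[1],z]),'pred post',proj(s,[.4634,.1745,z]))
fr=s['frame'];hsv=cv2.cvtColor(fr,cv2.COLOR_RGB2HSV)
red=cv2.inRange(hsv,(0,150,40),(6,255,255))|cv2.inRange(hsv,(174,150,40),(180,255,255))
n,l,t,ce=cv2.connectedComponentsWithStats(red)
for i in range(1,n):
  if t[i,4]>30:print('red',ce[i],t[i])
# top disc centre ~ bottom of blob
print(onz(s,286,247,.176),ray(s,286,247)[0],M.round(2))
```

```text
0.15 (np.float64(279.86900200417523), np.float64(234.2556821945036)) pred post (np.float64(282.2619148241796), np.float64(227.68228906431708))
0.163 (np.float64(279.8481264433307), np.float64(242.84563844356026)) pred post (np.float64(282.4009305919425), np.float64(235.89588706459335))
0.176 (np.float64(279.82428173396465), np.float64(252.65735137205053)) pred post (np.float64(282.55987481120894), np.float64(245.28693631411525))
red [213.99600798 221.6007984 ] [199 207  32  29 501]
red [283.70859539 236.85324948] [271 215  27  44 954]
[0.46515678 0.17575557 0.176     ] [0.39673492 0.20538047 0.33376298] [[ 0.9   0.    0.44]
 [-0.44  0.    0.9 ]
 [ 0.   -1.    0.  ]]
```

The post is between the pads, about 1.5 mm off laterally and 3 mm radially. Now I'll loosen counter-clockwise along an arc of about 0.9 rad.

```bash
python3 -m jog '[[[0.01,0,-0.42],-0.05],[[0.04,0,-0.84],-0.1],[[0.17,0,-1.67],-0.2],[[0.37,0,-2.48],-0.3]]'; python3 h.py
python3 -m jog '[[[0.04,0,-0.84],-0.1],[[0.17,0,-1.67],-0.2],[[0.37,0,-2.48],-0.3],[[0.66,0,-3.27],-0.4],[[1.03,0,-4.03],-0.5],[[1.47,0,-4.74],-0.6],[[1.47,0,-4.74],-0.6],[[1.47,0,-4.74],-0.6]]';python3 h.py
```

```text
t: 3.23
tcp_pos: [0.4591, 0.1476, 0.1527]
tool_rot: [-0.705, 0.049, -0.053, 0.706]
force: [-0.6, -0.1, 0.2]
finger_gap: 0.28
t3.23 tcp [0.4591 0.1476 0.1527] jaw 81.7 ang 172.5 r 82.4mm F [-0.6 -0.1  0.2] Ftan 0.21 Frad 0.53 gap 0.28 q6 -1.35
t: 3.9
tcp_pos: [0.4663, 0.0983, 0.152]
tool_rot: [0.69, 0.158, -0.155, -0.689]
force: [-0.1, 0.1, -0.4]
finger_gap: 0.281
t3.90 tcp [0.4663 0.0983 0.152 ] jaw 115.6 ang -152.7 r 83.9mm F [-0.1  0.1 -0.4] Ftan -0.12 Frad 0.07 gap 0.28 q6 -2.04
```

Both readings show about 0 N where I expected about 6 N, so I'll check whether the lever moved.

Run:
```python
from h import *
for n in('wrist','top'):
  s=snap(n,n+'4.png');fr=s['frame'];hsv=cv2.cvtColor(fr,cv2.COLOR_RGB2HSV)
  red=cv2.inRange(hsv,(0,150,40),(6,255,255))|cv2.inRange(hsv,(174,150,40),(180,255,255))
  c,l,t,ce=cv2.connectedComponentsWithStats(red)
  for i in range(1,c):
    if t[i,4]>15:
      P=onz(s,*ce[i],.168);r=P[:2]-AX;print(n,ce[i].round(),t[i],P.round(4),np.degrees(np.arctan2(r[1],r[0])).round(1),np.hypot(*r).round(4))
```

```text
wrist [274. 187.] [258 176  33  22 517] [0.4365 0.0803 0.168 ] -151.6 0.1186
wrist [391. 283.] [372 262  40  45 978] [0.4604 0.1694 0.168 ] 157.9 0.0868
top [361.  90.] [357  86   9   9  57] [ 0.877  -0.2093  0.168 ] -45.8 0.4825
top [374.  92.] [370  88  10  10  63] [ 0.8724 -0.2411  0.168 ] -48.7 0.5028
top [388.  92.] [384  88   9   9  56] [ 0.8714 -0.2751  0.168 ] -51.3 0.5281
top [401.  94.] [396  90  10  10  60] [ 0.8669 -0.3068  0.168 ] -53.7 0.5505
top [359. 108.] [355 104   9  10  61] [ 0.8311 -0.2042  0.168 ] -49.6 0.4478
top [373. 109.] [368 104  10  10  66] [ 0.8302 -0.2385  0.168 ] -52.4 0.4739
top [386. 111.] [382 106  10  11  64] [ 0.825  -0.2699  0.168 ] -55.1 0.4962
top [399. 112.] [395 108  10  10  63] [ 0.8214 -0.3019  0.168 ] -57.4 0.5208
```

View pics/wrist4.png

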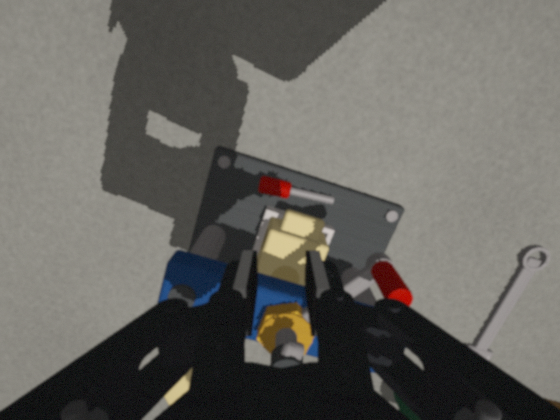

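The fingers slipped off: the post is at about 158° (pixel (391,283)) and the lever barely moved. I'll overlay the expected pad geometry on a wrist crop to find out why.

Run:
```python
from h import *
s=snap('wrist');g,M,ja=st();p=g['tcp_pos'];im=cv2.resize(s['frame'][150:350,160:430],None,fx=2.9,fy=2.9,interpolation=cv2.INTER_CUBIC)[:,:,::-1].copy()
for back,col in((0,(0,0,255)),(.019,(0,255,0)),(.04,(255,255,0))):
  for zz in(-.012,.012):
    q=[proj(s,p+M@np.array([x,-back,zz])) for x in(-.011,.011)]
    q=[(int((u-160)*2.9),int((v-150)*2.9)) for u,v in q];cv2.line(im,q[0],q[1],col,2)
cv2.imwrite('pics/ov.png',im);print(im.shape,s['vfov'],M.T@(ray(s,1,1)[0]-p))
```

```text
(580, 783, 3) 67.51016698625946 [-7.63732758e-02 -1.82422218e-01  1.68039245e-04]
```

View pics/ov.png

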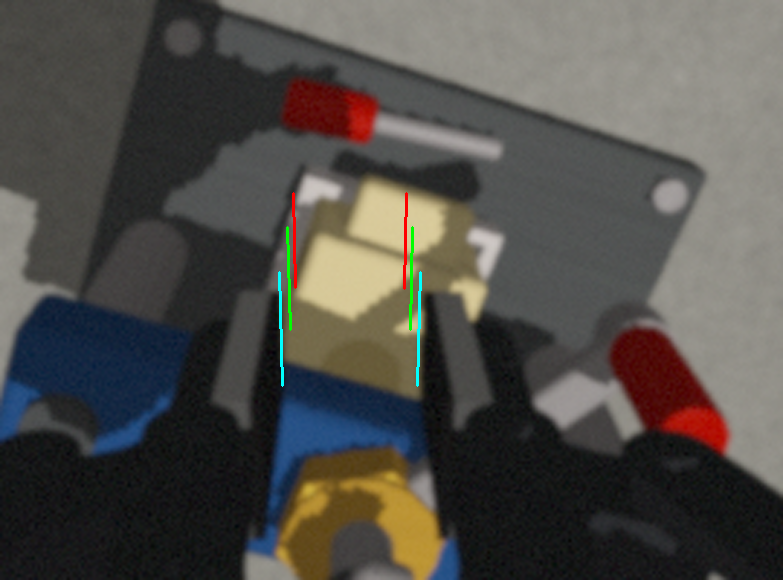

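The overlay shows the visible fingertips ending at about crop v=290, which would be about 45 mm behind the stated TCP and so above the post. I'll check from the scene camera.

Run:
```python
from h import *
s=snap('scene');g,M,ja=st();p=g['tcp_pos']
u0,v0=map(int,proj(s,p));u0-=60;v0-=60
k=6;im=cv2.resize(s['frame'][v0:v0+95,u0:u0+130],None,fx=k,fy=k,interpolation=cv2.INTER_CUBIC)[:,:,::-1].copy()
for back,col in((0,(0,0,255)),(.019,(0,255,0)),(.04,(255,255,0)),(.073,(255,0,255))):
    u,v=proj(s,p-M[:,1]*back);print(back,u,v,(u-u0)*k,(v-v0)*k);cv2.circle(im,(int((u-u0)*k),int((v-v0)*k)),4,col,-1)
cv2.imwrite('pics/ov2.png',im);print(im.shape)
```

```text
0 264.2220498913767 173.49535795814805 361.3322993482601 362.9721477488883
0.019 264.05621605473647 168.2880310650367 360.3372963284188 331.72818639022023
0.04 263.8690891721715 162.41208398604167 359.21453503302916 296.47250391625
0.073 263.5665766104361 152.91292609315306 357.39945966261644 239.47755655891837
(570, 780, 3)
```

View pics/ov2.png

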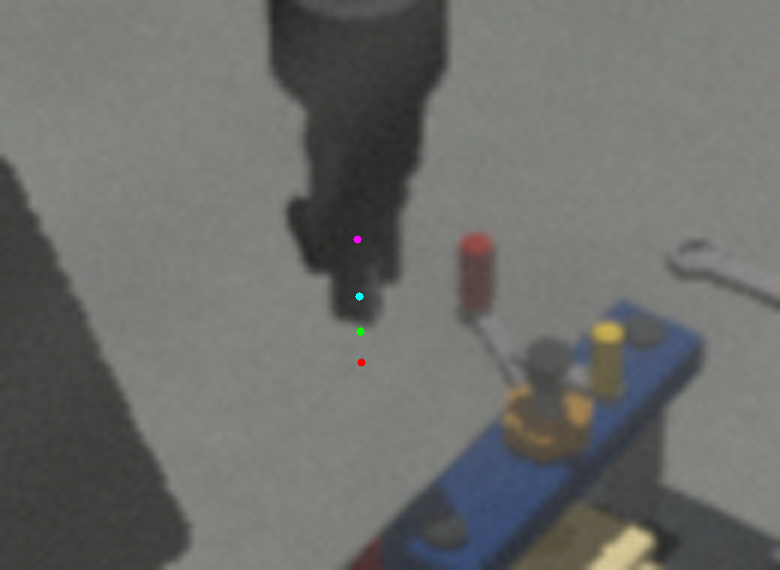

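From the side, the tips end at about crop (357,322), roughly 25 mm above the reported TCP (red dot), so the fingers passed over the post. I'll return over it and go deeper. The fingers straddle the 12 mm lever, so there is room.

```bash
python3 - <<'E'
from h import *
go([.4636,.1740,.21],64.6)
E
echo
```

```text
shift [ 3.15 -5.92  6.8 ] turns [-2.249, 0.893, 4.034] q6 -2.05
```

```bash
python3 -m jog '[[[0,-4,0],0],[[0,-5.9,0],0.1],[[3.15,-5.9,6.8],0.89],[[3.15,-5.9,6.8],0.89],[[3.15,-5.9,6.8],0.89],[[3.15,-5.9,6.8],0.89],[[3.15,-5.9,6.8],0.89],[[3.15,-5.9,6.8],0.89],[[3.15,-5.9,6.8],0.89],[[3.15,-5.9,6.8],0.89],[[3.15,-5.9,6.8],0.89]]' 3
python3 h.py
python3 -m jog '[[[0,3,0],0],[[0,6,0],0],[[0,6,0],0]]'
python3 h.py
python3 -m jog '[[[0,1,0],0],[[0,2,0],0],[[0,2.5,0],0],[[0,2.5,0],0]]'
python3 h.py
python3 -m jog '[[[0,0,0],0],[[0,0,0],0],[[0,0,0],0],[[0,0,0],0],[[0,0,0],0]]' 1 20
python3 h.py
```

```text
t: 5.02
tcp_pos: [0.4632, 0.1739, 0.2092]
tool_rot: [0.69, -0.154, 0.153, -0.69]
force: [0.6, -0.2, -0.8]
finger_gap: 0.353
t5.02 tcp [0.4632 0.1739 0.2092] jaw 64.9 ang 154.4 r 86.0mm F [ 0.6 -0.2 -0.8] Ftan -0.05 Frad -0.63 gap 0.35 q6 -1.00
t: 5.27
tcp_pos: [0.4594, 0.1731, 0.1452]
tool_rot: [0.691, -0.157, 0.15, -0.689]
force: [-1.1, -0.2, 0.3]
finger_gap: 0.349
t5.27 tcp [0.4594 0.1731 0.1452] jaw 64.9 ang 156.0 r 89.1mm F [-1.1 -0.2  0.3] Ftan 0.65 Frad 0.96 gap 0.35 q6 -1.00
t: 5.6
tcp_pos: [0.4631, 0.1736, 0.1241]
tool_rot: [0.69, -0.154, 0.154, -0.69]
force: [0.3, 0.0, -0.5]
finger_gap: 0.35
t5.60 tcp [0.4631 0.1736 0.1241] jaw 64.8 ang 154.7 r 85.9mm F [ 0.3  0.  -0.5] Ftan -0.15 Frad -0.25 gap 0.35 q6 -1.00
t: 6.02
tcp_pos: [0.4641, 0.1739, 0.125]
tool_rot: [-0.69, 0.154, -0.155, 0.69]
force: [-1.2, 0.8, 3.5]
finger_gap: 0.17
t6.02 tcp [0.4641 0.1739 0.125 ] jaw 64.8 ang 154.2 r 85.2mm F [-1.2  0.8  3.5] Ftan -0.15 Frad 1.43 gap 0.17 q6 -1.00
```

```bash
python3 -m jog '[[[0,0,0],0],[[0,0,0],0],[[0,0,0],0]]' 1 20 | tail -2
python3 - <<'E'
from h import *
rep();s=snap('wrist','w6.png')
s=snap('scene');g,M,ja=st();p=g['tcp_pos']
u0,v0=map(int,proj(s,p));u0-=60;v0-=70
k=6;cv2.imwrite('pics/ov3.png',cv2.resize(s['frame'][v0:v0+95,u0:u0+130],None,fx=k,fy=k,interpolation=cv2.INTER_CUBIC)[:,:,::-1])
E
```

```text
force: [0.3, 1.4, 6.0]
finger_gap: 0.17
t6.27 tcp [0.464  0.1738 0.1249] jaw 64.8 ang 154.2 r 85.2mm F [0.3 1.4 6. ] Ftan -1.35 Frad 0.34 gap 0.17 q6 -1.00
```

View pics/ov3.png

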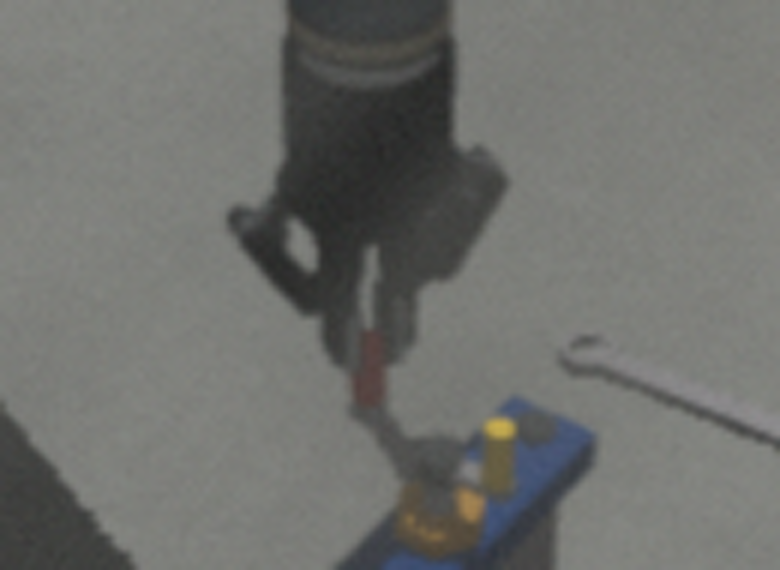

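The picture shows the pads closed on the upper part of the red post at about (372,345), with the gap stalled at 0.17, so the tips sit about 30 mm behind the reported TCP. I'll ease the grip, go 12 mm deeper and loosen.

```bash
python3 -m jog '[[[0,0,0],0],[[0,0,0],0],[[0,0.6,0],0],[[0,1.2,0],0],[[0,1.2,0],0]]' 2.0 20|tail -2;python3 h.py
python3 -m jog '[[[0.01,0,-0.42],-0.05],[[0.04,0,-0.85],-0.1],[[0.1,0,-1.27],-0.15],[[0.17,0,-1.69],-0.2]]'|tail -2;python3 h.py
```

```text
force: [0.1, 0.0, 0.2]
finger_gap: 0.234
t6.78 tcp [0.4622 0.1733 0.1107] jaw 64.8 ang 155.1 r 86.7mm F [0.1 0.  0.2] Ftan -0.07 Frad -0.09 gap 0.23 q6 -1.00
force: [2.2, 5.9, -4.3]
finger_gap: 0.232
t7.12 tcp [0.458  0.159  0.1114] jaw 76.3 ang 165.0 r 85.7mm F [ 2.2  5.9 -4.3] Ftan -6.27 Frad -0.61 gap 0.23 q6 -1.23
```

Contact is good: 6.3 N tangential. I'll continue the arc.

```bash
python3 -m jog '[[[0.04,0,-0.85],-0.1],[[0.17,0,-1.69],-0.2],[[0.38,0,-2.51],-0.3],[[0.67,0,-3.31],-0.4]]'|tail -2;python3 h.py
python3 -m jog '[[[0.04,0,-0.85],-0.1],[[0.17,0,-1.69],-0.2],[[0.38,0,-2.51],-0.3],[[0.38,0,-2.51],-0.3],[[0.38,0,-2.51],-0.3]]'|tail -2;python3 h.py
```

```text
force: [1.2, 7.4, -3.1]
finger_gap: 0.233
t7.45 tcp [0.4563 0.1252 0.1114] jaw 99.4 ang -172.2 r 85.3mm F [ 1.2  7.4 -3.1] Ftan -7.16 Frad -2.24 gap 0.23 q6 -1.71
force: [-0.1, 0.5, 0.6]
finger_gap: 0.234
t7.87 tcp [0.4639 0.0994 0.1118] jaw 116.2 ang -154.1 r 85.5mm F [-0.1  0.5  0.6] Ftan -0.48 Frad -0.13 gap 0.23 q6 -2.05
```

The lever has swung about 50° (nut at about 0.85). I'll check by camera while moving to the crank.

```bash
python3 -m jog '[[[0,0,0.2],0],[[0,-4,0.2],0],[[0,-8,0.2],0],[[0,-11,0.2],0],[[0,-11,0.2],0],[[0,-11,0.2],0]]' 2.6|tail -2;python3 - <<'E'
from h import *
rep();go([.5706,.1407,.23],97.4)
s=snap('wrist','w7.png');hsv=cv2.cvtColor(s['frame'],cv2.COLOR_RGB2HSV)
red=cv2.inRange(hsv,(0,150,40),(6,255,255))|cv2.inRange(hsv,(174,150,40),(180,255,255))
c,l,t,ce=cv2.connectedComponentsWithStats(red)
for i in range(1,c):
    if t[i,4]>30:
      P=onz(s,*ce[i],.168);r=P[:2]-AX;print(ce[i].round(),t[i],P.round(4),np.degrees(np.arctan2(r[1],r[0])).round(1),np.hypot(*r).round(4))
E
```

```text
force: [-0.2, 0.0, -0.1]
finger_gap: 0.31
t8.37 tcp [0.4644 0.1017 0.2239] jaw 116.3 ang -155.3 r 84.1mm F [-0.2  0.  -0.1] Ftan -0.10 Frad 0.19 gap 0.31 q6 -2.05
shift [11.25 -0.56 -1.22] turns [-2.811, 0.331, 3.472] q6 -2.05
[273. 172.] [260 164  27  18 348] [0.4425 0.0838 0.168 ] -151.7 0.1117
[281. 204.] [273 190  17  28 397] [0.4623 0.1009 0.168 ] -155.4 0.0863
```

Nut lever is at 204.6°, so the nut is at about +0.9 rad. Moving over the crank post.

```bash
python3 -m jog '[[[11.2,-0.6,-1.2],0.33],[[11.2,-0.6,-1.2],0.33],[[11.2,-0.6,-1.2],0.33],[[11.2,-0.6,-1.2],0.33],[[11.2,-0.6,-1.2],0.33],[[11.2,-0.6,-1.2],0.33]]' 2.4|tail -2;python3 - <<'E'
from h import *
rep();go([.5706,.1407,.155],97.4)
s=snap('wrist','w8.png');hsv=cv2.cvtColor(s['frame'],cv2.COLOR_RGB2HSV)
yel=cv2.inRange(hsv,(22,150,100),(32,255,255))
c,l,t,ce=cv2.connectedComponentsWithStats(yel)
for i in range(1,c):
    if t[i,4]>30:print(ce[i].round(),t[i],onz(s,*ce[i],.197).round(4))
for z in(.185,.205):print(proj(s,[.5706,.1407,z]))
E
```

```text
force: [-0.8, -0.5, 0.1]
finger_gap: 0.281
t8.92 tcp [0.5666 0.1403 0.2259] jaw 97.5 ang 7.7 r 26.1mm F [-0.8 -0.5  0.1] Ftan -0.35 Frad -0.82 gap 0.28 q6 -1.65
shift [ 0.44  7.08 -0.01] turns [-3.14, 0.002, 3.143] q6 -1.65
[282. 223.] [274 208  17  29 382] [0.5696 0.1422 0.197 ]
(np.float64(279.78327979933573), np.float64(218.21715420027041))
(np.float64(279.69555371008255), np.float64(227.8941619257557))
```

```bash
python3 -m jog '[[[0.1,3,0],0],[[0.1,5,0],0],[[0.1,7,0],0],[[0.1,7,0],0],[[0.1,7,0],0]]' 2.0|tail -2;python3 h.py
```

```text
force: [0.7, -0.1, 0.6]
finger_gap: 0.23
t9.38 tcp [0.5679 0.1402 0.1574] jaw 97.4 ang 7.2 r 27.3mm F [ 0.7 -0.1  0.6] Ftan -0.18 Frad 0.70 gap 0.23 q6 -1.65
```

Run:
```python
from h import *
rep()
w=snap('wrist')
s=snap('scene');g,M,ja=st();p=g['tcp_pos']
u0,v0=map(int,proj(s,p));u0-=50;v0-=50
k=5;A=cv2.resize(s['frame'][v0:v0+80,u0:u0+80],None,fx=k,fy=k,interpolation=cv2.INTER_CUBIC)
B=cv2.resize(w['frame'][170:330,200:360],(400,400),interpolation=cv2.INTER_CUBIC)
cv2.imwrite('pics/ov4.png',np.hstack([A,B])[:,:,::-1])
```

```text
t9.38 tcp [0.5679 0.1402 0.1574] jaw 97.4 ang 7.2 r 27.3mm F [ 0.7 -0.1  0.6] Ftan -0.18 Frad 0.70 gap 0.23 q6 -1.65
```

View pics/ov4.png

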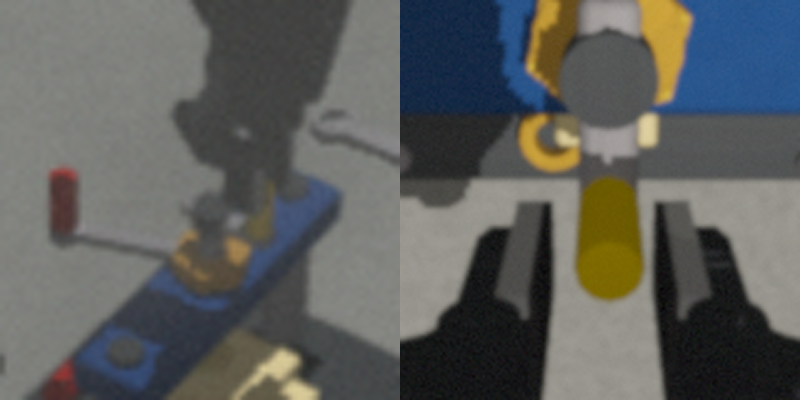

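The yellow post stands between the pads (crop (610,240)), the hub is clear, and the nut lever is swung away on the left. I'll correct the radius, go 4 mm deeper, and start turning clockwise in small steps, logging the tangential force.

```bash
cat > l.py <<'E'
from h import *
s,M,ja=st();p=s['tcp_pos'];r=p[:2]-AX;a=np.degrees(np.arctan2(r[1],r[0]));F=s['force'];t=F@M[:,2]
L='%.2f phi %.3f r %.1f z %.4f jaw %.1f Fz_tool %.2f Fx_tool %.2f Fup %.2f'%(s['t'],np.radians((7.4-a)%360),1e3*np.hypot(*r),p[2],ja,t,F@M[:,0],F[2])
print(L);open('log.txt','a').write(L+'\n')
E
python3 -m jog '[[[0.25,0.4,0],0],[[0.25,0.4,0],0],[[0.25,0.4,0],0]]' >/dev/null;python3 l.py
J="python3 -m jog"
python3 -m jog '[[[0,0.03,-0.15],0.05],[[-0.01,0.06,-0.3],0.1]]' >/dev/null;python3 l.py
python3 -m jog '[[[0,0.03,-0.15],0.05],[[-0.01,0.06,-0.3],0.1]]' >/dev/null;python3 l.py
python3 -m jog '[[[0,0.03,-0.15],0.05]]' >/dev/null;python3 l.py
python3 -m jog '[[[0,0.03,-0.15],0.05]]' >/dev/null;python3 l.py
python3 -m jog '[[[0,0.03,-0.15],0.05]]' >/dev/null;python3 l.py
python3 -m jog '[[[0,0.03,-0.15],0.05]]' >/dev/null;python3 l.py
```

```text
9.73 phi 0.001 r 32.5 z 0.1550 jaw 97.5 Fz_tool 0.06 Fx_tool -0.71 Fup 0.12
9.90 phi 0.074 r 32.1 z 0.1542 jaw 91.6 Fz_tool 5.69 Fx_tool -1.57 Fup 2.97
10.07 phi 0.114 r 31.4 z 0.1539 jaw 85.8 Fz_tool 5.65 Fx_tool -2.29 Fup 3.17
10.15 phi 0.158 r 31.3 z 0.1537 jaw 83.0 Fz_tool 5.24 Fx_tool -2.78 Fup 2.98
10.23 phi 0.206 r 31.3 z 0.1534 jaw 80.1 Fz_tool 5.50 Fx_tool -2.67 Fup 2.83
10.32 phi 0.253 r 31.2 z 0.1531 jaw 77.2 Fz_tool 4.94 Fx_tool -2.21 Fup 2.92
10.40 phi 0.299 r 31.2 z 0.1528 jaw 74.4 Fz_tool 5.15 Fx_tool -3.82 Fup 3.14
```

```bash
cat > l.py <<'E'
from h import *
s,M,ja=st();p=s['tcp_pos'];F=s['force'];c=p[:2]+M[:2,2]*.010-AX;tau=c[0]*F[1]-c[1]*F[0]
q=p[:2]+M[:2,2]*.003-AX;th=(np.radians(7.4)-np.arctan2(q[1],q[0]))%6.2832
L='t%.2f th %.3f tau %.3f rpost %.1f z %.4f jaw %.1f Fzt %.2f Fxt %.2f Fup %.2f'%(s['t'],th,tau,1e3*np.hypot(*q),p[2],ja,F@M[:,2],F@M[:,0],F[2])
print(L);open('log.txt','a').write(L+'\n')
E
python3 -m jog '[[[0,0.03,-0.15],0.05]]' >/dev/null;python3 l.py
python3 -m jog '[[[0,0.03,-0.15],0.05]]' >/dev/null;python3 l.py
python3 -m jog '[[[0,0.03,-0.15],0.05]]' >/dev/null;python3 l.py
python3 -m jog '[[[0,0.03,-0.15],0.05]]' >/dev/null;python3 l.py
python3 -m jog '[[[0,0.03,-0.15],0.05]]' >/dev/null;python3 l.py
python3 -m jog '[[[0,0.03,-0.15],0.05]]' >/dev/null;python3 l.py
python3 -m jog '[[[0,0.03,-0.15],0.05]]' >/dev/null;python3 l.py
python3 -m jog '[[[0,0.03,-0.15],0.05]]' >/dev/null;python3 l.py
```

```text
t10.48 th 0.252 tau 0.187 rpost 31.7 z 0.1525 jaw 71.5 Fzt 5.11 Fxt -2.16 Fup 2.79
t10.57 th 0.297 tau 0.185 rpost 31.7 z 0.1522 jaw 68.6 Fzt 4.74 Fxt -2.83 Fup 1.72
t10.65 th 0.344 tau 0.189 rpost 31.7 z 0.1519 jaw 65.8 Fzt 4.79 Fxt -2.98 Fup 2.29
t10.73 th 0.391 tau 0.175 rpost 31.7 z 0.1516 jaw 62.9 Fzt 4.75 Fxt -2.07 Fup 1.09
t10.82 th 0.437 tau 0.217 rpost 31.7 z 0.1513 jaw 60.0 Fzt 5.54 Fxt -3.33 Fup 3.01
t10.90 th 0.484 tau 0.229 rpost 31.7 z 0.1510 jaw 57.2 Fzt 5.88 Fxt -3.43 Fup 2.72
t10.98 th 0.528 tau 0.233 rpost 31.7 z 0.1507 jaw 54.3 Fzt 5.53 Fxt -4.43 Fup 1.43
t11.07 th 0.574 tau 0.224 rpost 31.6 z 0.1504 jaw 51.4 Fzt 5.40 Fxt -4.07 Fup 1.76
```

```bash
python3 -m jog '[[[0,0.03,-0.15],0.05]]' >/dev/null;python3 l.py
python3 -m jog '[[[0,0.03,-0.15],0.05]]' >/dev/null;python3 l.py
python3 -m jog '[[[0,0.03,-0.15],0.05]]' >/dev/null;python3 l.py
python3 -m jog '[[[0,0.03,-0.15],0.05]]' >/dev/null;python3 l.py
```

```text
t11.15 th 0.620 tau 0.184 rpost 31.7 z 0.1502 jaw 48.6 Fzt 4.57 Fxt -3.01 Fup 1.26
t11.23 th 0.665 tau 0.185 rpost 31.7 z 0.1499 jaw 45.7 Fzt 4.36 Fxt -3.53 Fup 0.38
t11.32 th 0.709 tau 0.240 rpost 31.7 z 0.1496 jaw 42.8 Fzt 5.69 Fxt -4.43 Fup 1.77
t11.40 th 0.755 tau 0.210 rpost 31.7 z 0.1493 jaw 40.0 Fzt 5.61 Fxt -2.54 Fup 1.29
```

```bash
python3 -m jog '[[[0,0.03,-0.15],0.035]]' >/dev/null;python3 l.py
python3 -m jog '[[[0,0.03,-0.15],0.035]]' >/dev/null;python3 l.py
python3 -m jog '[[[0,0.03,-0.15],0.035]]' >/dev/null;python3 l.py
python3 -m jog '[[[0,0.03,-0.15],0.035]]' >/dev/null;python3 l.py
python3 -m jog '[[[0,0.03,-0.15],0.035]]' >/dev/null;python3 l.py
python3 -m jog '[[[0,0.03,-0.15],0.035]]' >/dev/null;python3 l.py
```

```text
t11.48 th 0.796 tau 0.211 rpost 31.8 z 0.1491 jaw 38.0 Fzt 4.89 Fxt -4.17 Fup 1.75
t11.57 th 0.838 tau 0.198 rpost 31.8 z 0.1488 jaw 36.0 Fzt 4.80 Fxt -3.43 Fup 0.64
t11.65 th 0.881 tau 0.195 rpost 31.9 z 0.1486 jaw 34.0 Fzt 4.94 Fxt -2.98 Fup 0.62
t11.73 th 0.924 tau 0.208 rpost 31.9 z 0.1483 jaw 32.0 Fzt 5.24 Fxt -3.25 Fup 1.07
t11.82 th 0.967 tau 0.199 rpost 31.9 z 0.1481 jaw 30.0 Fzt 5.03 Fxt -3.08 Fup -0.55
t11.90 th 1.010 tau 0.211 rpost 31.9 z 0.1478 jaw 28.0 Fzt 5.42 Fxt -3.11 Fup 0.32
```

```bash
python3 -m jog '[[[0,0.03,-0.15],0.04]]' >/dev/null;python3 l.py
python3 -m jog '[[[0,0.03,-0.15],0.04]]' >/dev/null;python3 l.py
python3 -m jog '[[[0,0.03,-0.15],0.04]]' >/dev/null;python3 l.py
python3 -m jog '[[[0,0.03,-0.15],0.04]]' >/dev/null;python3 l.py
python3 -m jog '[[[0,0.03,-0.15],0.04]]' >/dev/null;python3 l.py
python3 -m jog '[[[0,0.03,-0.15],0.04]]' >/dev/null;python3 l.py
```

```text
t11.98 th 1.054 tau 0.233 rpost 31.9 z 0.1476 jaw 25.7 Fzt 6.04 Fxt -3.30 Fup 0.38
t12.07 th 1.098 tau 0.228 rpost 32.0 z 0.1473 jaw 23.4 Fzt 5.97 Fxt -3.09 Fup 0.24
t12.15 th 1.142 tau 0.217 rpost 32.0 z 0.1470 jaw 21.1 Fzt 5.63 Fxt -3.11 Fup 0.23
t12.23 th 1.186 tau 0.237 rpost 31.9 z 0.1468 jaw 18.8 Fzt 5.83 Fxt -4.18 Fup -0.32
t12.32 th 1.229 tau 0.244 rpost 31.9 z 0.1465 jaw 16.5 Fzt 6.45 Fxt -3.24 Fup 0.90
t12.40 th 1.274 tau 0.241 rpost 32.0 z 0.1462 jaw 14.2 Fzt 6.26 Fxt -3.50 Fup 0.35
```

```bash
python3 -m jog '[[[0,0.03,-0.15],0.04]]' >/dev/null;python3 l.py
python3 -m jog '[[[0,0.03,-0.15],0.04]]' >/dev/null;python3 l.py
python3 -m jog '[[[0,0.03,-0.15],0.04]]' >/dev/null;python3 l.py
python3 - <<'E'
import re,numpy as np
from scipy.optimize import curve_fit
d=np.array([[float(x) for x in re.findall(r'th (\S+) tau (\S+)',l)[0]] for l in open('log.txt') if 'tau' in l])
f=lambda t,f0,c:f0+.288*np.maximum(0,t-c)
p,C=curve_fit(f,d[:,0],d[:,1],[.2,1.1]);print(p,C.diagonal()**.5,'N now',48*(d[-1,0]-p[1]))
g=lambda t,f0,c,k:f0+k*np.maximum(0,t-c)
p,C=curve_fit(g,d[:,0],d[:,1],[.2,1.1,.28]);print(p,C.diagonal()**.5)
E
```

```text
t12.48 th 1.317 tau 0.209 rpost 32.0 z 0.1460 jaw 11.9 Fzt 4.90 Fxt -4.37 Fup 0.60
t12.57 th 1.362 tau 0.218 rpost 32.0 z 0.1457 jaw 9.6 Fzt 5.48 Fxt -3.67 Fup 0.58
t12.65 th 1.403 tau 0.226 rpost 32.0 z 0.1455 jaw 7.3 Fzt 5.92 Fxt -3.20 Fup 0.47
[0.21156 1.34625] [0.00406889 0.0519099 ] N now 2.7240000000000038
[0.21233333 1.49235175 0.01253312] [inf inf inf]<stdin>:7: OptimizeWarning: Covariance of the parameters could not be estimated
```

```bash
cat > fit.py <<'E'
import re,numpy as np
from scipy.optimize import curve_fit
d=np.array([[float(x) for x in re.findall(r'th (\S+) tau (\S+)',l)[0]] for l in open('log.txt') if 'tau' in l])
f=lambda t,f0,c:f0+.288*np.maximum(0,t-c)
p,C=curve_fit(f,d[:,0],d[:,1],[.2,d[-1,0]-.15]);print(p,C.diagonal()**.5,'N now',48*(d[-1,0]-p[1]),'last3',d[-3:,1].mean())
E
python3 -m jog '[[[0,0.03,-0.15],0.045]]' >/dev/null;python3 l.py
python3 -m jog '[[[0,0.03,-0.15],0.045]]' >/dev/null;python3 l.py
python3 -m jog '[[[0,0.03,-0.15],0.045]]' >/dev/null;python3 l.py
python3 -m jog '[[[0,0.03,-0.15],0.045]]' >/dev/null;python3 l.py
python3 fit.py
```

```text
t12.73 th 1.449 tau 0.243 rpost 32.0 z 0.1452 jaw 4.8 Fzt 5.86 Fxt -4.71 Fup 0.04
t12.82 th 1.494 tau 0.248 rpost 32.0 z 0.1450 jaw 2.2 Fzt 6.24 Fxt -4.16 Fup 1.01
t12.90 th 1.538 tau 0.191 rpost 31.9 z 0.1447 jaw -0.4 Fzt 5.11 Fxt -2.48 Fup 1.41
t12.98 th 1.581 tau 0.237 rpost 32.0 z 0.1444 jaw -3.0 Fzt 5.81 Fxt -4.40 Fup 0.73
[0.21429673 1.53800001] [0.00390801 0.07555162] N now 2.063999634484773 last3 0.2253333333333333
```

```bash
python3 -m jog '[[[0,0.03,-0.15],0.045]]' >/dev/null;python3 l.py
python3 -m jog '[[[0,0.03,-0.15],0.045]]' >/dev/null;python3 l.py
python3 -m jog '[[[0,0.03,-0.15],0.045]]' >/dev/null;python3 l.py
python3 -m jog '[[[0,0.03,-0.15],0.045]]' >/dev/null;python3 l.py
python3 fit.py
```

```text
t13.07 th 1.624 tau 0.231 rpost 32.0 z 0.1441 jaw -5.6 Fzt 5.70 Fxt -4.15 Fup 0.75
t13.15 th 1.666 tau 0.231 rpost 32.0 z 0.1439 jaw -8.1 Fzt 5.64 Fxt -4.25 Fup 1.39
t13.23 th 1.709 tau 0.212 rpost 32.0 z 0.1436 jaw -10.7 Fzt 5.17 Fxt -3.86 Fup 0.21
t13.32 th 1.751 tau 0.224 rpost 32.1 z 0.1434 jaw -13.3 Fzt 5.33 Fxt -4.39 Fup 0.89
[0.21547059 1.72138399] [0.00355909 0.07311052] N now 1.4215686274509807 last3 0.22233333333333336
```

```bash
python3 -m jog '[[[0,0.03,-0.15],0.04]]' >/dev/null;python3 l.py
python3 -m jog '[[[0,0.03,-0.15],0.04]]' >/dev/null;python3 l.py
python3 -m jog '[[[0,0.03,-0.15],0.04]]' >/dev/null;python3 l.py
python3 -m jog '[[[0,0.03,-0.15],0.04]]' >/dev/null;python3 l.py
python3 fit.py; python3 h.py
```

```text
t13.40 th 1.792 tau 0.239 rpost 32.1 z 0.1431 jaw -15.6 Fzt 5.77 Fxt -4.49 Fup 1.31
t13.48 th 1.831 tau 0.230 rpost 32.1 z 0.1429 jaw -17.8 Fzt 5.87 Fxt -3.52 Fup 0.73
t13.57 th 1.876 tau 0.218 rpost 32.3 z 0.1426 jaw -20.1 Fzt 5.73 Fxt -2.78 Fup 0.21
t13.65 th 1.925 tau 0.187 rpost 32.4 z 0.1422 jaw -22.4 Fzt 4.93 Fxt -2.45 Fup 0.55
[0.216      1.94990878] [inf inf] N now -1.1956216202121261 last3 0.21166666666666667
t13.65 tcp [0.5308 0.1064 0.1422] jaw -22.4 ang -108.2 r 32.0mm F [5.5 0.4 0.5] Ftan 5.09 Frad -2.08 gap 0.23 q6 0.38fit.py:5: OptimizeWarning: Covariance of the parameters could not be estimated
  p,C=curve_fit(f,d[:,0],d[:,1],[.2,d[-1,0]-.15]);print(p,C.diagonal()**.5,'N now',48*(d[-1,0]-p[1]),'last3',d[-3:,1].mean())
```

```bash
cat > crank.py <<'E'
from h import *
s=snap('wrist');hsv=cv2.cvtColor(s['frame'],cv2.COLOR_RGB2HSV)
yel=cv2.inRange(hsv,(22,130,60),(34,255,255));c,l,t,ce=cv2.connectedComponentsWithStats(yel)
g=manip.sense();p=g['tcp_pos']
for i in range(1,c):
    if t[i,4]>100:
      P=onz(s,*ce[i],.183);r=P[:2]-AX;a=np.degrees(np.arctan2(r[1],r[0]));print('yel',ce[i].round(),t[i],P.round(4),'th',np.radians((7.4-a)%360).round(3),'r',np.hypot(*r).round(4))
red=cv2.inRange(hsv,(0,150,40),(6,255,255))|cv2.inRange(hsv,(174,150,40),(180,255,255))
c,l,t,ce=cv2.connectedComponentsWithStats(red)
for i in range(1,c):
    if t[i,4]>30:
      P=onz(s,*ce[i],.168);r=P[:2]-AX;print('red',ce[i].round(),t[i],P.round(4),'lever deg',(np.degrees(np.arctan2(r[1],r[0]))%360).round(1),np.hypot(*r).round(4))
E
python3 crank.py
```

```text
yel [287. 259.] [ 273  234   30   50 1232] [0.5359 0.1101 0.183 ] th 1.881 r 0.0271
red [222. 218.] [215 211  17  16 156] [0.5109 0.1383 0.168 ] lever deg 177.2 0.0299
red [183. 286.] [162 270  39  35 739] [0.4731 0.1099 0.168 ] lever deg 201.6 0.0729
```

Crank is confirmed at about 1.9 rad and still free. Continuing.

```bash
python3 -m jog '[[[0,0.03,-0.15],0.045]]' >/dev/null;python3 l.py
python3 -m jog '[[[0,0.03,-0.15],0.045]]' >/dev/null;python3 l.py
python3 -m jog '[[[0,0.03,-0.15],0.045]]' >/dev/null;python3 l.py
python3 -m jog '[[[0,0.03,-0.15],0.045]]' >/dev/null;python3 l.py
python3 fit.py
```

```text
t13.78 th 1.965 tau 0.236 rpost 32.5 z 0.1420 jaw -24.9 Fzt 6.29 Fxt -2.85 Fup 2.06
t13.87 th 2.003 tau 0.235 rpost 32.6 z 0.1417 jaw -27.6 Fzt 6.29 Fxt -2.59 Fup 0.36
t13.95 th 2.034 tau 0.323 rpost 32.6 z 0.1414 jaw -30.1 Fzt 9.57 Fxt -1.29 Fup -0.34
t14.03 th 2.080 tau 0.274 rpost 32.7 z 0.1413 jaw -32.7 Fzt 7.54 Fxt -2.45 Fup 1.68
[0.21676316 1.88252208] [0.00366857 0.03735546] N now 9.478940344642258 last3 0.2773333333333334
```

```bash
python3 -m jog '[[[0,0.02,-0.1],0.03]]' >/dev/null;python3 l.py
python3 -m jog '[[[0,0.02,-0.1],0.03]]' >/dev/null;python3 l.py
python3 -m jog '[[[0,0.02,-0.1],0.03]]' >/dev/null;python3 l.py
python3 fit.py
```

```text
t14.12 th 2.106 tau 0.296 rpost 32.9 z 0.1410 jaw -34.4 Fzt 8.35 Fxt -2.07 Fup 2.52
t14.20 th 2.139 tau 0.201 rpost 32.8 z 0.1409 jaw -36.1 Fzt 5.73 Fxt -1.32 Fup 2.75
t14.28 th 2.160 tau 0.307 rpost 32.7 z 0.1408 jaw -37.8 Fzt 8.76 Fxt -2.02 Fup 1.76
[0.21676316 1.91048666] [0.00415104 0.03456199] N now 11.976640347571216 last3 0.268
```

```bash
python3 -m jog '[[[0,0.02,-0.1],0.03]]' >/dev/null;python3 l.py
python3 -m jog '[[[0,0.02,-0.1],0.03]]' >/dev/null;python3 l.py
python3 -m jog '[[[0,0.02,-0.1],0.03]]' >/dev/null;python3 l.py
python3 fit.py
```

```text
t14.37 th 2.194 tau 0.223 rpost 32.8 z 0.1406 jaw -39.5 Fzt 6.64 Fxt -0.82 Fup 2.93
t14.45 th 2.212 tau 0.280 rpost 32.7 z 0.1405 jaw -41.3 Fzt 8.49 Fxt -0.70 Fup 2.86
t14.53 th 2.247 tau 0.284 rpost 32.7 z 0.1403 jaw -43.0 Fzt 7.86 Fxt -2.44 Fup 2.53
[0.216      1.94073611] [0.00435401 0.03346533] N now 14.70066667031336 last3 0.2623333333333333
```

```bash
python3 -m jog '[[[0,0.02,-0.1],0.03]]' >/dev/null;python3 l.py
python3 -m jog '[[[0,0.02,-0.1],0.03]]' >/dev/null;python3 l.py
python3 -m jog '[[[0,0.02,-0.1],0.03]]' >/dev/null;python3 l.py
python3 fit.py; python3 crank.py
```

```text
t14.62 th 2.269 tau 0.247 rpost 32.6 z 0.1402 jaw -44.7 Fzt 7.12 Fxt -1.53 Fup 2.38
t14.70 th 2.287 tau 0.334 rpost 32.5 z 0.1401 jaw -46.4 Fzt 10.18 Fxt -0.89 Fup 3.40
t14.78 th 2.327 tau 0.241 rpost 32.6 z 0.1398 jaw -48.1 Fzt 7.80 Fxt 0.35 Fup 4.66
[0.2165     1.98428935] [0.00474544 0.03430011] N now 16.45011110226029 last3 0.27399999999999997
yel [288. 259.] [ 275  234   28   50 1183] [0.5268 0.1149 0.183 ] th 2.268 r 0.026
red [269. 244.] [264 234  10  18 116] [0.5215 0.1231 0.168 ] lever deg 215.5 0.0237
```

```bash
python3 -m jog '[[[0,0.01,-0.05],0.015]]' >/dev/null;python3 l.py
python3 -m jog '[[[0,0.01,-0.05],0.015]]' >/dev/null;python3 l.py
python3 -m jog '[[[0,0.01,-0.05],0.015]]' >/dev/null;python3 l.py
python3 -m jog '[[[0,0.01,-0.05],0.015]]' >/dev/null;python3 l.py
python3 fit.py
```

```text
t14.92 th 2.356 tau 0.402 rpost 32.8 z 0.1396 jaw -48.9 Fzt 11.77 Fxt -1.98 Fup 4.22
t15.00 th 2.361 tau 0.217 rpost 32.7 z 0.1397 jaw -49.8 Fzt 7.26 Fxt 1.05 Fup 2.60
t15.08 th 2.378 tau 0.307 rpost 32.6 z 0.1394 jaw -50.7 Fzt 9.10 Fxt -1.29 Fup 3.75
t15.17 th 2.393 tau 0.328 rpost 32.6 z 0.1393 jaw -51.5 Fzt 9.43 Fxt -2.10 Fup 2.86
[0.21947619 2.03528241] [0.00531795 0.03693023] N now 17.170444435877805 last3 0.28400000000000003
```

```bash
python3 -m jog '[[[0,0.01,-0.05],0.015]]' >/dev/null;python3 l.py
python3 -m jog '[[[0,0.01,-0.05],0.015]]' >/dev/null;python3 l.py
python3 -m jog '[[[0,0.01,-0.05],0.015]]' >/dev/null;python3 l.py
python3 fit.py
python3 -m jog '[[[0,0,0],0]]' >/dev/null;python3 l.py
python3 -m jog '[[[0,0,0],0]]' >/dev/null;python3 l.py
python3 -m jog '[[[0,0,0],0]]' >/dev/null;python3 l.py
sed -i '$d' log.txt;sed -i '$d' log.txt;sed -i '$d' log.txt
```

```text
t15.25 th 2.394 tau 0.313 rpost 32.5 z 0.1392 jaw -52.4 Fzt 9.25 Fxt -1.50 Fup 2.04
t15.33 th 2.416 tau 0.335 rpost 32.5 z 0.1391 jaw -53.2 Fzt 10.18 Fxt -0.87 Fup 2.13
t15.42 th 2.433 tau 0.283 rpost 32.6 z 0.1390 jaw -54.1 Fzt 8.40 Fxt -1.20 Fup 2.98
[0.21947619 2.04650148] [0.00527823 0.03414268] N now 18.551929023151978 last3 0.31033333333333335
t15.50 th 2.448 tau 0.250 rpost 32.7 z 0.1389 jaw -54.1 Fzt 7.32 Fxt -1.28 Fup 3.56
t15.58 th 2.462 tau 0.262 rpost 32.9 z 0.1389 jaw -54.1 Fzt 7.45 Fxt -1.74 Fup 3.54
t15.67 th 2.455 tau 0.256 rpost 32.9 z 0.1389 jaw -54.0 Fzt 7.52 Fxt -1.11 Fup 3.73
```

The estimate is about 18–21 N: contact at th≈2.0, now 2.45, and the torque rise agrees roughly. I'll release the crank post without pushing it back.

```bash
python3 -m jog '[[[0,0,0.2],0],[[0,0,0.4],0],[[0,0,0.4],0]]' >/dev/null;python3 l.py
python3 crank.py
python3 -m jog '[[[0,0,0.1],0],[[0,0,0.1],0]]' 2.6 >/dev/null;python3 l.py
python3 -m jog '[[[0,-2,0],0],[[0,-5,0],0],[[0,-8,0],0],[[0,-8,0],0],[[0,-8,0],0]]' >/dev/null;python3 l.py
python3 crank.py
python3 -c "
from h import *
go([.4636,.1014,.215],-65.4)"
```

```text
t15.92 th 2.474 tau 0.077 rpost 35.9 z 0.1370 jaw -54.1 Fzt 1.65 Fxt -1.44 Fup 1.20
yel [249. 169.] [237 145  30  44 289] [0.548  0.1555 0.183 ] th 5.21 r 0.02
yel [288. 255.] [ 274  231   30   49 1197] [0.5243 0.1169 0.183 ] th 2.392 r 0.0258
red [256. 332.] [248 302  15  52 304] [0.4681 0.0982 0.168 ] lever deg 208.0 0.0823
t16.13 th 2.516 tau 0.018 rpost 37.3 z 0.1359 jaw -54.1 Fzt 0.63 Fxt 0.47 Fup -0.26
t16.55 th 2.488 tau -0.026 rpost 35.9 z 0.2176 jaw -54.1 Fzt -0.30 Fxt 1.23 Fup -0.53
yel [287. 206.] [278 193  20  27 448] [0.5242 0.1159 0.183 ] th 2.373 r 0.0267
red [276. 215.] [273 206  10  15  49] [0.5094 0.1154 0.168 ] lever deg 214.3 0.038
red [260. 261.] [253 246  15  32 379] [0.4694 0.103  0.168 ] lever deg 205.3 0.079
shift [ 4.68  0.13 -1.86] turns [-2.944, 0.198, 3.339] q6 0.95
```

The crank was released cleanly with no force spike. Now to the nut lever.

```bash
python3 -m jog '[[[4.7,0.1,-1.9],0.2],[[4.7,0.1,-1.9],0.2],[[4.7,0.1,-1.9],0.2],[[4.7,0.1,-1.9],0.2],[[4.7,0.1,-1.9],0.2]]' >/dev/null
python3 crank.py;python3 h.py;python3 -c "
from h import *
go([.4636,.1014,.112],-65.4)"
```

```text
yel [259. 101.] [251  85  20  32 149] [0.5332 0.1484 0.183 ] th 4.262 r 0.0138
yel [300. 137.] [289 126  23  24 413] [0.5235 0.1141 0.183 ] th 2.352 r 0.0285
yel [552. 361.] [539 331  21  51 659] [ 0.4442 -0.16    0.183 ] th 2.015 r 0.3122
red [295. 173.] [288 166  16  16 211] [0.4974 0.105  0.168 ] lever deg 216.3 0.0538
red [280. 209.] [272 195  18  30 443] [0.4673 0.1032 0.168 ] lever deg 204.6 0.0808
t17.07 tcp [0.4652 0.1012 0.2151] jaw -65.5 ang -154.8 r 83.5mm F [-0.2  0.1 -0.1] Ftan -0.22 Frad 0.13 gap 0.3 q6 1.12
shift [ 0.14 10.31 -0.08] turns [-3.143, -0.001, 3.14] q6 1.12
```

```bash
python3 -m jog '[[[0,4,0],0],[[0,7,0],0],[[0,10.3,0],0],[[0,10.3,0],0],[[0,10.3,0],0]]' 2.6 >/dev/null;python3 h.py
python3 -m jog '[[[0,0,0],0],[[0,0,0],0],[[0,0,0],0]]' 2.0 >/dev/null;python3 h.py;python3 crank.py | grep lever
```

```text
t17.48 tcp [0.4637 0.1012 0.1111] jaw -65.5 ang -155.2 r 84.9mm F [ 0.3 -0.5 -0.1] Ftan 0.59 Frad -0.05 gap 0.3 q6 1.12
t17.73 tcp [0.4659 0.1012 0.1143] jaw -65.5 ang -154.6 r 82.9mm F [ 0.6 -0.4 -0.2] Ftan 0.57 Frad -0.38 gap 0.23 q6 1.12
red [300. 198.] [291 188  20  21 346] [0.5065 0.1112 0.168 ] lever deg 216.7 0.0428
red [279. 278.] [ 261  246   35   63 1725] [0.4677 0.1035 0.168 ] lever deg 204.5 0.0803
```

```bash
python3 -m jog '[[[-0.01,0,-0.42],0.05],[[-0.04,0,-0.85],0.1],[[-0.17,0,-1.69],0.2],[[-0.38,0,-2.51],0.3],[[-0.67,0,-3.31],0.4]]' >/dev/null;python3 h.py
python3 -m jog '[[[-0.01,0,-0.42],0.05],[[-0.04,0,-0.85],0.1],[[-0.1,0,-1.27],0.15],[[-0.17,0,-1.69],0.2],[[-0.26,0,-2.1],0.25],[[-0.38,0,-2.51],0.3]]' >/dev/null;python3 h.py
python3 -m jog '[[[-0.01,0,-0.42],0.05],[[-0.04,0,-0.85],0.1]]' >/dev/null;python3 h.py
```

```text
t18.20 tcp [0.4574 0.1325 0.1139] jaw -88.7 ang -177.1 r 83.5mm F [ 0.2 -6.7  1. ] Ftan 6.73 Frad 0.15 gap 0.24 q6 1.60
t18.70 tcp [0.4595 0.1579 0.1138] jaw -105.7 ang 165.5 r 84.0mm F [-1.3 -6.6  4.1] Ftan 6.70 Frad -0.36 gap 0.24 q6 1.95
t18.87 tcp [0.4618 0.1659 0.1138] jaw -111.4 ang 159.8 r 84.2mm F [-1.5 -6.5  4.9] Ftan 6.59 Frad -0.84 gap 0.23 q6 2.07
```

```bash
python3 -m jog '[[[-0.01,0,-0.42],0.05]]' >/dev/null;python3 h.py
python3 -m jog '[[[0,0,-0.25],0.03]]' >/dev/null;python3 h.py
python3 -m jog '[[[0,0,-0.25],0.03]]' >/dev/null;python3 h.py
python3 -m jog '[[[0,0,-0.25],0.03]]' >/dev/null;python3 h.py
python3 -m jog '[[[0,0,-0.25],0.03]]' >/dev/null;python3 h.py
```

```text
t18.95 tcp [0.4633 0.1697 0.1138] jaw -114.3 ang 157.0 r 84.2mm F [-2.5 -6.4  3.7] Ftan 6.83 Frad -0.22 gap 0.23 q6 2.12
t19.03 tcp [0.4643 0.1722 0.1138] jaw -116.0 ang 155.2 r 84.2mm F [-2.7 -5.7  4.8] Ftan 6.26 Frad 0.03 gap 0.23 q6 2.16
t19.12 tcp [0.4653 0.1743 0.1137] jaw -117.7 ang 153.6 r 84.3mm F [-2.2 -6.1  3.9] Ftan 6.44 Frad -0.72 gap 0.23 q6 2.19
t19.20 tcp [0.4664 0.1765 0.1137] jaw -119.4 ang 151.9 r 84.3mm F [-2.9 -5.4  4.5] Ftan 6.10 Frad -0.02 gap 0.23 q6 2.23
t19.28 tcp [0.4676 0.1786 0.1138] jaw -121.1 ang 150.3 r 84.3mm F [-2.7 -5.4  4.7] Ftan 6.06 Frad -0.36 gap 0.23 q6 2.26
```

```bash
python3 -m jog '[[[0,0,-0.2],0.025]]' >/dev/null;python3 h.py
python3 -m jog '[[[0,0,-0.2],0.025]]' >/dev/null;python3 h.py
python3 -m jog '[[[0,0,-0.2],0.025]]' >/dev/null;python3 h.py
python3 crank.py
```

```text
t19.37 tcp [0.4686 0.1803 0.1137] jaw -122.5 ang 148.9 r 84.3mm F [-2.6 -5.4  5. ] Ftan 5.96 Frad -0.54 gap 0.23 q6 2.29
t19.45 tcp [0.4696 0.1819 0.1138] jaw -124.0 ang 147.6 r 84.3mm F [-2.7 -5.6  4.2] Ftan 6.13 Frad -0.71 gap 0.23 q6 2.32
t19.53 tcp [0.4697 0.182  0.1137] jaw -125.3 ang 147.6 r 84.2mm F [ -5.2 -14.9   6.9] Ftan 15.31 Frad -3.61 gap 0.23 q6 2.34
yel [264.  56.] [234  45  66  28 664] [0.5501 0.134  0.183 ] th 0.426 r 0.0097
yel [357.  87.] [ 327   63   58   47 2084] [0.5243 0.1141 0.183 ] th 2.327 r 0.0281
yel [243. 115.] [235 111  17  10 112] [0.5393 0.1506 0.183 ] th 4.736 r 0.0139
red [367. 137.] [348 118  38  40 805] [0.5046 0.117  0.168 ] lever deg 208.6 0.0413
red [287. 278.] [ 271  246   34   62 1718] [0.4711 0.1795 0.168 ] lever deg 148.5 0.0818
```

The force jumped to 15 N at lever angle ≈149°, which is the tight stop. I'll ease off and lift clear.

```bash
python3 -m jog '[[[0,0,0.2],0],[[0,0,0.35],0],[[0,0,0.35],0]]' 2.6 >/dev/null;python3 h.py
python3 -m jog '[[[0,-3,0.35],0],[[0,-6,0.35],0],[[0,-10,0.35],0],[[0,-15,0.35],0],[[0,-15,0.35],0],[[0,-15,0.35],0]]' >/dev/null;python3 h.py
python3 crank.py
python3 -c "
from h import *
go([.40,-.25,.3],ja:=st()[2])"
```

```text
t19.83 tcp [0.4701 0.1824 0.1132] jaw -125.4 ang 147.2 r 84.1mm F [-0.2  0.6  1. ] Ftan -0.40 Frad 0.56 gap 0.31 q6 2.34
t20.33 tcp [0.4705 0.1803 0.2665] jaw -125.4 ang 148.3 r 82.6mm F [-0.1 -0.3  0.2] Ftan 0.34 Frad -0.10 gap 0.31 q6 2.33
yel [312. 101.] [302  92  20  19 284] [0.5244 0.114  0.183 ] th 2.324 r 0.0281
red [337. 129.] [326 117  24  25 324] [0.492  0.1069 0.168 ] lever deg 211.5 0.0572
red [283. 196.] [275 184  16  24 289] [0.4696 0.1808 0.168 ] lever deg 148.3 0.0837
shift [-19.33  -3.68  38.99] turns [-3.142, 0.0, 3.142] q6 2.33
```

```bash
python3 -m jog '[[[-19,-3.7,39],0],[[-19,-3.7,39],0],[[-19,-3.7,39],0],[[-19,-3.7,39],0],[[-19,-3.7,39],0],[[-19,-3.7,39],0],[[-19,-3.7,39],0],[[-19,-3.7,39],0],[[-19,-3.7,39],0],[[-19,-3.7,39],0],[[-19,-3.7,39],0],[[-19,-3.7,39],0],[[-19,-3.7,39],0],[[-19,-3.7,39],0]]' >/dev/null;python3 h.py
python3 - <<'E'
from h import *
a=snap('top');b=snap('scene');fr=a['frame'];hsv=cv2.cvtColor(fr,cv2.COLOR_RGB2HSV);roi=np.zeros(fr.shape[:2],np.uint8);roi[190:270,180:265]=255
for nm,m,z in(('yel',cv2.inRange(hsv,(22,130,80),(34,255,255))&roi,.19),('red',(cv2.inRange(hsv,(0,150,60),(6,255,255))|cv2.inRange(hsv,(174,150,60),(180,255,255)))&roi,.176)):
  c,l,t,ce=cv2.connectedComponentsWithStats(m)
  for i in range(1,c):
    if t[i,4]>4:
      P=onz(a,*ce[i],z);r=P[:2]-AX;g=np.degrees(np.arctan2(r[1],r[0]));print(nm,ce[i].round(1),t[i,4],P.round(4),'deg',(g%360).round(1),'th',np.radians((7.4-g)%360).round(3),np.hypot(*r).round(4))
A=cv2.resize(fr[180:280,170:270],(400,400),interpolation=2);B=cv2.resize(b['frame'][150:250,245:345],(400,400),interpolation=2)
cv2.imwrite('pics/fin.png',np.hstack([A,B])[:,:,::-1])
E
```

```text
t21.55 tcp [ 0.3956 -0.2467  0.2976] jaw -125.4 ang -110.7 r 410.0mm F [-0.6 -0.4 -0.5] Ftan -0.45 Frad 0.56 gap 0.3 q6 1.39
yel [217.9 235.4] 13 [0.5261 0.1347 0.19  ] deg 188.2 th 3.128 0.0148
yel [227.4 236.6] 32 [0.5231 0.1125 0.19  ] deg 234.0 th 2.328 0.0301
red [242.4 255.4] 72 [0.4784 0.079  0.176 ] deg 222.8 th 2.524 0.085
red [200.2 260. ] 41 [0.4681 0.1788 0.176 ] deg 150.0 th 3.795 0.0839
```

View pics/fin.png

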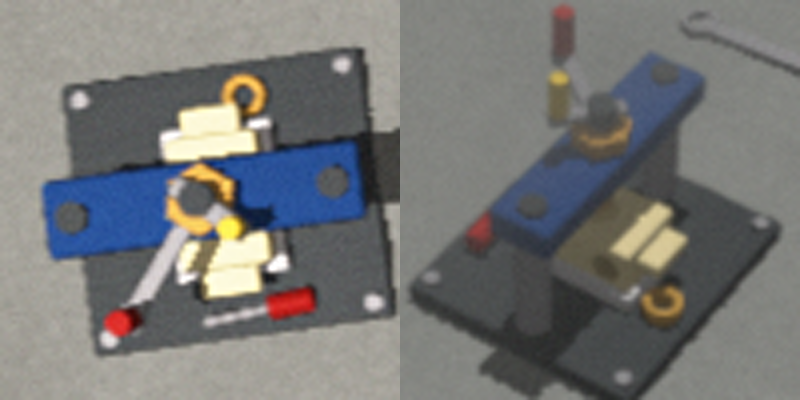

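Final view: the crank is at 2.33 rad (yellow at (229,228)), the nut lever is back at 150° (red at (120,322)), the red pin hasn't moved, the ring nut looks undisturbed, and the arm is clear. Handing in.

```bash
python3 -c "
from station import workorder
print(workorder.sign_off())"
```

```text
the job is handed in; nothing more can be done
None
```

I loosened the jam nut, turned the crank down onto the pattern, locked the nut fully tight again and handed the job in at about 21.6 s. The nose force is my estimate of 16–20 N, because it could only be inferred, not measured.

- **Jam nut loosened:** I swung the lever counter-clockwise to about +0.9 rad, checked by the wrist camera at 204.6°. A first try moved nothing, because the real fingertips sit about 30 mm behind the reported TCP and passed over the post. I saw this in the images and went lower.
- **Crank turned:** it turned freely at about 0.217 N m until contact at a true screw angle of about 1.95–2.0 rad. I stopped about 0.4 rad later. From the torque rise and the angle turned since contact, I put the nose force at 18–21 N when I let go, well under 50 N.
- **Nut tightened:** I pushed the lever to its tight stop, where the force jumped to 15 N with the lever at about 149°.
- **Last checks:** the top camera showed the lever at 150° and the crank at 2.33 rad. The red pin was unmoved to the pixel, the ring nut looked undisturbed, and the gripper was clear with about zero force.

**Disagreements:**
- Torque readings near the end were noisy (about ±0.05 N m).
- Crank angles from the arm's position read 0.05–0.1 rad higher than the cameras.
- The crank appeared to shift by about −0.03 rad as the nut bit. That is why the final force could be slightly under 20 N.

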